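Release the stuck disc tray with the release rod

ROBOT

A 6-joint arm with a two-finger parallel gripper is mounted at the origin on a cart in front of the work surface, level with it; the furniture and walls round the work are solid. World frame = base frame: x ahead of the robot, y to its left, z up, the work surface at z = 0. Lengths are in m, angles in rad, forces in N, time in s.
With the tool pointing down it reaches from about 0.25 to 0.725 m from the base axis. Payload 4 kg.
Tool frame: the origin (TCP) lies midway between the tips of the shut fingers; the grasp point (between the pads) lies 19 mm behind it; x points along the fingers, y is the direction in which the jaws open and shut, and the axes are right-handed (so a half turn about x gives the same grasp; the last joint's range is limited). The gripper opens to 85 mm and grips with 20 to 120 N. Pads are 22 mm wide; open, the fingers measure 114 mm over their backs; the gripper's body (76 mm by 85 mm) begins 54 mm behind the grasp point. The pads swing forward as they close: fully open they stand 13 mm farther back than shut.
Start: joints at [-1.142, 0.241, 0.005, 1.335, 0, 1.571], TCP at [0.208, -0.455, 0.199] pointing down, gripper open.
Joint ranges: [-2.72, 2.72], [-1.05, 1.87], [-1.09, 1.28], [-1.99, 2.15], [-1.42, 1.44], [-3.14, 3.14]. Speed limits (rad/s): [2.79, 2.79, 3.14, 3.14, 3.14, 3.14].

INTERFACE

Orientations are given as a unit quaternion [x, y, z, w].
In Python, from workcell import * gives the robot as it stands.
- The arm moves only by the tool play_rows, never from a script. Its argument "plan" is a list of rows, each a list of 7 numbers: the shift along the tool's x, y, z in mm, then the turn, a rotation vector about the tool's x, y, z in rad, then the closure, from -1 (fully open) to 1 (shut). In form: [[x, y, z, rx, ry, rz, grip], ...]. A call has 1 to 20 rows; each row shifts and turns the commanded pose from where the row before left it, along the tool's axes as they then stand; what a row does not reach is not made up. A row lasts 1/12 s, in which the tool goes at most 41.7 mm and 7.16 degrees, less where a joint would pass 70% of its speed; a pose out of reach is approached as far as the arm can. A call with a gripper value outside its range is refused whole. The fingers move at their own pace and stop on an object; the grip force is fixed at half the most. Time passes only in rows, so rows that do not move let the fingers close. It gives the time, the measured TCP pose, the force and the opening at its end, in the units of the state.
- get_obs(): the state, without advancing time (a new reading comes with each control period).
- camera(name): name is "side" or "top"; returns a dict with "frame" (400x640x3 uint8, red, green, blue), "depth" (400x640 float32, m along the optical axis (not along the pixel's ray), 0 where there is no reading), "fx", "fy", "cx", "cy" (pixels), "camera_from_world" (4x4, takes a point from world to camera coordinates). Camera axes: x right, y up, looking along -z (the intrinsics and any distortion apply to the point x, -y, -z); pixel columns grow to the right and rows downward; lengths in m; the calibration is good to about 2 mm. A picture is of the moment at which its call begins.
- job_done(): hands the job in, once; it reports no verdict.
Trained networks look in a picture, given as the dict that the camera call returned (one of the last four; its "shot" number tells which), for a name from the list of things; names that differ only in an ending like _2 or _b are one class to them, and where a whole thing is asked for, a point or a joint stands for the part that bears it (a point fixed in the world has none). Each returns a list of dicts, best first, with "confidence" (0 to 1); they miss things now and then, are a little off and sometimes report something else, mostly with a low value. They report only what shows in the picture. A call takes as long as a camera call. They do not tell look-alikes from the thing itself.
- search_frame(thing, picture): "centre" ([x, y, z] in m, in world coordinates, good to about 4 mm: the middle of the surface that is visible of it).
- pinpoint(thing, picture): "centre" ([x, y, z] in m, in world coordinates, good to about 4 mm: a listed point, or the origin of a listed thing).
The state is a dict: "clock": time; "joint_pos": joint angles; "joint_vel": joint speeds; "tau": joint torques, N m; "eef_pos": TCP position; "tool_rot": TCP orientation; "ft_force": force on the tool from outside, world axes, zero at the start; "ft_torque": the same for the moment, N m; "grip_width": finger opening in m.
Only numpy, scipy, OpenCV 4.12 (cv2) and the standard library are available. Lean on these libraries where they do the work, as an engineer would, in place of code of your own. Each camera call takes 0.05 s, during which the arm holds its last target. There are 200 camera calls.

TASK

The disc tray of the grey enclosure is locked in. Take the release rod, the tool with the round handle and the broad round collar, out of the tool rack and push it down through the slot in the top of the enclosure until its collar rests on the top: it presses down the catch hidden inside and the tray comes out. Leave the rod standing in the slot, and leave the square-handled tool in the rack.

Things in the scene. Friction and masses are not known exactly. Their poses are not given: they have to be found in the camera images.
- release_rod: Loose tool, about 80 g, upright in one of the rack's two 14 mm holes. From below: steel shaft 8 mm diameter, 55 mm long; flat round collar 40 mm diameter, 5 mm thick; black round handle 20 mm diameter, 42 mm tall. Origin: lower tip of the shaft; z up the rod (collar's underside at z = 55 mm, handle from 60 to 102 mm). In the rack its collar rests on the rack's top: lift straight up, 55 mm to come free.
- square_tool: Tool in the rack's other hole: square black handle 20 x 20 x 42 mm on a square flange 30 x 30 x 5 mm, shaft 8 mm diameter, 25 mm long. Origin: lower tip of the shaft, z up; the flange rests on the rack's top, the handle's end 117 mm above the bench. The rack is a fixed open grey stand 64 x 140 x 70 mm high, its holes 64 mm apart along its length, so close the fingers across the line of the two tools.
- slot (a point): Centre of the slot, level with the top surface of the enclosure, a fixed grey box 160 (x) x 150 (y) x 80 mm high, z up. A disc drive sits low in its front, the side toward the robot (-x here). The slot is a clear opening in the middle of the top, 44 mm along x and 22 mm along y, through a 4 mm plate, framed by a thin dark line. Below it the box is hollow down to the catch.
- catch (a joint): Travel (m) of the catch, a flat steel tab inside the enclosure under the whole slot. 0 = up, 38 mm below the top surface; grows to 0.020 as it is pressed straight down. Stiff (about 12 N), stays where it is left; any part of it may be pressed. It drives the disc tray out of the front, 2.5 mm for each mm. With the rod's collar resting on the enclosure it reads about 0.017.
There are look-alikes about, which are no part of the job. What is shaped like the release_rod but blue is not meant.

How it is judged:
On the way:
1. the rod's tip has gone in through the slot while the catch is still up (x of release_rod in the frame of slot between -0.024 and 0.024 m and y of release_rod in the frame of slot between -0.013 and 0.013 m and z of release_rod in the frame of slot below -0.006 m and value of joint catch below 0.004 m).
At the end, for the whole second after the job is handed in: The release rod stands at rest in the slot, within 0.2 rad of upright, its collar within 7 mm of the enclosure's top; the catch is pressed at least 10 mm (tray at least 25 mm out); the square-handled tool is within 30 mm of where it was (x of release_rod in the frame of slot between -0.024 and 0.024 m and y of release_rod in the frame of slot between -0.013 and 0.013 m and z of release_rod in the frame of slot below -0.048 m and angle between release_rod's own z axis and vertical below 0.2 rad and value of joint catch above 0.01 m and linear speed of release_rod below 0.03 m/s and distance of square_tool from where it was at the start of the episode below 0.03 m); the robot touches nothing.
It fails at once if the square-handled tool is taken out of the rack or knocked away (distance of square_tool from where it was at the start of the episode above 0.03 m).
It also fails if it takes over 42 s, if anything falls off the work surface, if the arm or the gripper's body presses on something with over 40 N, if the wrist force passes 120 N, or if a joint passes its speed limit or range.

## Working session

There is one attempt and no reset: what is moved stays moved. The work goes in short steps, Python scripts to look and compute and a tool call to move; the robot and the scene stay as the last step left them, time stands still between calls to the robot, and variables do not carry over. Pictures are saved under pics/ and viewed, about 8 in all and at most 12, crops included, and the job is handed in when it is done.

Besides the shell and the picture viewer there is one more tool, called after "Emit:" as name(argument=value, ...) on one line, values as JSON. play_rows: Moves the arm, as the interface text tells. Its arguments: {"type":"object","properties":{"plan":{"type":"array","items":{"type":"array","items":{"type":"number"}}}},"required":["plan"]}

```bash
mkdir -p pics; cat > h.py <<'E'
from workcell import *
import numpy as np, cv2
def world(p,u,v):
    d=p["depth"][int(v),int(u)]
    c=np.array([(u-p["cx"])/p["fx"]*d,-(v-p["cy"])/p["fy"]*d,-d,1])
    return (np.linalg.inv(p["camera_from_world"])@c)[:3]
def cloud(p):
    d=p["depth"];v,u=np.mgrid[:d.shape[0],:d.shape[1]]
    c=np.stack([(u-p["cx"])/p["fx"]*d,-(v-p["cy"])/p["fy"]*d,-d,np.ones_like(d)],-1)
    return (c@np.linalg.inv(p["camera_from_world"]).T)[...,:3]
def pix(p,w):
    c=p["camera_from_world"]@np.append(w,1)
    return round(p["cx"]+p["fx"]*c[0]/-c[2]),round(p["cy"]-p["fy"]*c[1]/-c[2])
def save(p,n,box=None,s=1):
    f=p["frame"][...,::-1]
    if box: f=f[box[1]:box[3],box[0]:box[2]]
    cv2.imwrite("pics/"+n,cv2.resize(f,None,fx=s,fy=s,interpolation=cv2.INTER_CUBIC))
E
python3 - <<'E'
from h import *
for n in("top","side"):
    p=camera(n);save(p,n+"1.png")
    for t in("release_rod","square_tool","slot"):
        for r in pinpoint(t,p)[:4]: print(n,t,np.round(r["centre"],3),round(r["confidence"],2),pix(p,r["centre"]))
print(get_obs()["clock"],get_obs()["eef_pos"],get_obs()["tool_rot"],get_obs()["grip_width"])
E
```

```text
top release_rod [ 0.516 -0.189  0.012] 0.85 (388, 203)
top release_rod [ 0.579 -0.285 -0.002] 0.59 (427, 176)
top square_tool [ 0.516 -0.13   0.046] 0.45 (363, 201)
top slot [0.574 0.148 0.076] 0.58 (234, 175)
side release_rod [ 0.579 -0.29   0.002] 0.58 (307, 172)
side square_tool [ 0.515 -0.129  0.046] 0.59 (330, 189)
side slot [0.576 0.15  0.08 ] 0.68 (280, 252)
0.4 [ 0.20785257 -0.45464517  0.19917153] [-0.69089931 -0.15054883  0.69093977 -0.15031774] 0.08547939581121258
```

View pics/top1.png

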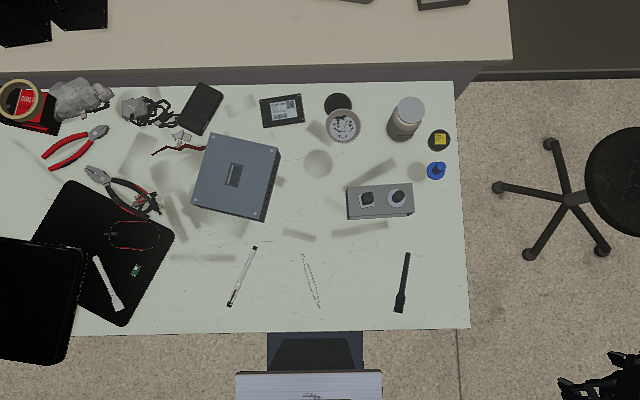

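View pics/side1.png

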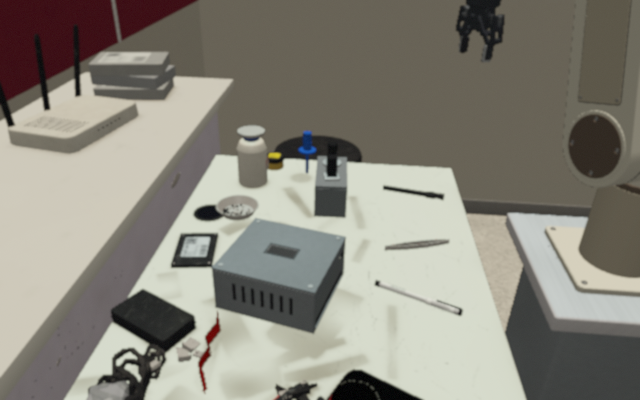

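The top view shows the rack at about (380,201), with a square-handled tool at (366,199) and a round-collared one at (397,198). The enclosure's slot is at (232,175). The side view shows the rack at (331,180) with the black handles in line.

Things that could be taken for the rod are the black round tool in the rack (397,198), the square tool (366,199) and the blue look-alike (437,170). By the description I choose (397,198), and I'll check it in a close crop and measure it.

```bash
python3 - <<'E'
from h import *
p=camera("top");save(p,"crop.png",(335,170,455,230),6)
W=cloud(p);f=p["frame"].astype(int)
m=np.zeros(W.shape[:2],bool);m[180:222,340:420]=1
z=W[...,2]
for nm,lo,hi in(("handle",.108,.15),("collar",.072,.08),("rack",.064,.0705)):
    k=m&(z>lo)&(z<hi);q=W[k]
    print(nm,k.sum())
    if k.sum()>5:
        n,l=cv2.connectedComponents(k.astype(np.uint8))
        for i in range(1,n):
            a=W[l==i]
            if len(a)>8: print(len(a),a.min(0).round(3),a.max(0).round(3),np.median(a,0).round(3),"col",f[l==i].mean(0).round())
# enclosure top
k=np.zeros_like(m);k[125:225,185:285]=1;k&=(z>.072)&(z<.088)
a=W[k];r=cv2.minAreaRect((a[:,:2]*1000).astype(np.float32));print("encl",r,np.median(a[:,2]))
k2=np.zeros_like(m);k2[180:222,340:420]=1;k2&=(z>.06)&(z<.08)
print("rack",cv2.minAreaRect((W[k2][:,:2]*1000).astype(np.float32)),np.median(W[k2][:,2]))
# slot: deep pixels inside
k3=np.zeros_like(m);k3[155:195,215:250]=1;k3&=(z<.068)
if k3.sum(): print("slot deep",k3.sum(),W[k3].min(0),W[k3].max(0),np.argwhere(k3).mean(0))
from scipy.spatial.transform import Rotation as R
print(R.from_quat(get_obs()["tool_rot"]).as_matrix().round(3))
E
```

```text
handle 187
83 [ 0.507 -0.206  0.108] [ 0.527 -0.186  0.12 ] [ 0.516 -0.195  0.116] col [53. 54. 52.]
104 [ 0.503 -0.143  0.108] [ 0.524 -0.121  0.121] [ 0.513 -0.132  0.116] col [54. 55. 53.]
collar 298
156 [ 0.496 -0.215  0.072] [ 0.539 -0.175  0.079] [ 0.511 -0.191  0.075] col [124. 133. 141.]
69 [ 0.499 -0.149  0.072] [ 0.529 -0.116  0.08 ] [ 0.505 -0.124  0.075] col [127. 136. 144.]
rack 1081
1080 [ 0.481 -0.235  0.064] [ 0.55  -0.093  0.07 ] [ 0.515 -0.16   0.069] col [107. 110. 108.]
encl ((573.158203125, 147.0234832763672), (151.28538513183594, 160.64027404785156), 75.72866821289062) 0.07957894630221668
rack ((515.6766967773438, -164.4764862060547), (64.52863311767578, 140.62635803222656), 2.525766611099243) 0.0698940473456543
slot deep 196 [0.55743419 0.13950825 0.01781616] [0.60838386 0.17568467 0.04614125] [174.82653061 234.09183673]
[[-0.     0.416 -0.909]
 [ 0.    -0.909 -0.416]
 [-1.    -0.     0.   ]]
```

View pics/crop.png

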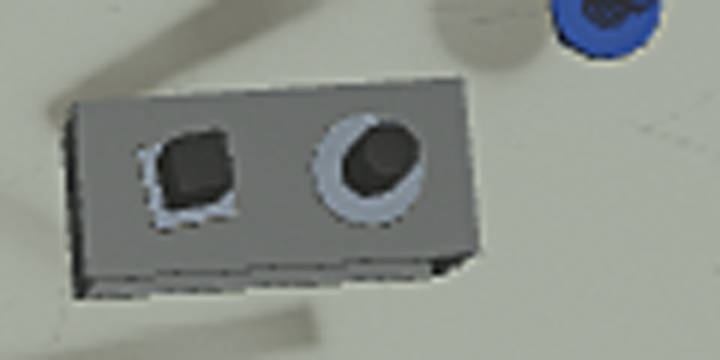

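The crop shows the square handle on the left (about crop 195,170) and the round handle on its round collar on the right (about 375,165), black rather than blue. The blue one stands outside the rack at the upper right. The rod is at about (0.517, -0.196), with its handle top at z ≈ 0.117 as expected, 63 mm from the square tool (64 expected). The rack is turned 2.5°. I'll move above the rod and turn the jaws to close across the line of the two tools.

Emit:
play_rows(plan=[[0,-9,-32.4,0,0,0,-1],[0,-9,-32.4,0,0,0,-1],[0,-9,-32.4,0,0,0,-1],[0,-9,-32.4,0,0,0,-1],[0,-9,-32.4,0,0,0,-1],[0,-9,-32.4,0,0,0,-1],[0,-9,-32.4,0,0,0,-1],[0,-9,-32.4,0,0,0,-1],[0,-9,-32.4,0,0,0,-1],[0,-9,-32.4,0,0,0,-1],[0,-9,-32.4,0,0,0,-1],[0,-9,-32.4,0,0,0,-1],[0,0,0,-0.1185,0,0,-1],[0,0,0,-0.1185,0,0,-1],[0,0,0,-0.1185,0,0,-1],[0,0,0,-0.1185,0,0,-1],[0,0,0,-0.1185,0,0,-1],[0,0,0,-0.1185,0,0,-1],[0,0,0,-0.1185,0,0,-1],[0,0,0,-0.1185,0,0,-1]])

```text
clock: 2.12
eef_pos: [0.5166, -0.1948, 0.1993]
tool_rot: [-0.545, -0.451, 0.545, -0.451]
ft_force: [0.7, -0.1, -0.3]
grip_width: 0.0848
```

Emit:
play_rows(plan=[[0,0,0,-0.1185,0,0,-1],[0,0,0,-0.1185,0,0,-1],[0,0,0,0,0,0,-1],[0,0,0,0,0,0,-1],[0,0,0,0,0,0,-1]])

```text
clock: 2.53
eef_pos: [0.5166, -0.1949, 0.1993]
tool_rot: [0.49, 0.51, -0.49, 0.51]
ft_force: [0.8, 0.7, -0.1]
grip_width: 0.0853
```

```bash
python3 - <<'E'
from h import *
from scipy.spatial.transform import Rotation as R
o=get_obs();M=R.from_quat(o["tool_rot"]).as_matrix();print(o["clock"],o["eef_pos"],"\n",M.round(3),o["joint_pos"])
print("d in tool",(M.T@(np.array([.517,-.196,.081])-o["eef_pos"])*1000).round(1))
p=camera("side");save(p,"side2.png",(220,80,420,240),4)
W=cloud(p);f=p["frame"].astype(int)
z=W[...,2]
k=(z>.08)&(z<.119)&(np.abs(W[...,0]-.515)<.03)&(W[...,1]>-.23)&(W[...,1]<-.1)
n,l=cv2.connectedComponents(k.astype(np.uint8))
for i in range(1,n):
    a=W[l==i]
    if len(a)>8: print(len(a),a.min(0).round(3),a.max(0).round(3),np.median(a,0).round(3))
# slot: points below plate within enclosure-top region
k3=(np.hypot(W[...,0]-.574,W[...,1]-.148)<.05)&(z<.07);
# ray-plane at z=.08 slot via dark pixels
C=np.linalg.inv(p["camera_from_world"]);o0=C[:3,3]
for nm in("side","top"):
    p=camera(nm);W=cloud(p);C=np.linalg.inv(p["camera_from_world"]);o0=C[:3,3]
    Q=o0+(W-o0)*((.080-o0[2])/(W[...,2]-o0[2]))[...,None]
    k=(np.hypot(Q[...,0]-.574,Q[...,1]-.148)<.035)&((W[...,2]<.072)|(p["frame"].mean(-1)<70))
    n,l,st,_=cv2.connectedComponentsWithStats(k.astype(np.uint8));
    i=1+st[1:,4].argmax();r=cv2.minAreaRect((Q[l==i][:,:2]*1000).astype(np.float32));print(nm,"slot rect",r,st[i])
E
```

```text
2.5333 [ 0.51658581 -0.19485484  0.19928686] 
 [[-0.     0.999  0.041]
 [ 0.     0.041 -0.999]
 [-1.    -0.    -0.   ]] [-3.60703727e-01  3.44800608e-01  1.47758718e-01  1.37379773e+00
  1.30531904e-05  1.16957261e+00]
d in tool [118.3   0.4   1.2]
334 [ 0.503 -0.202  0.08 ] [ 0.527 -0.118  0.119] [ 0.515 -0.125  0.106]
side slot rect ((573.1159057617188, 148.22434997558594), (16.559791564941406, 41.89193344116211), 75.57476043701172) [268 246  29  12 172]
top slot rect ((572.769287109375, 147.2161102294922), (28.005455017089844, 48.91668701171875), 75.85175323486328) [225 163  18  24 245]<stdin>:19: RuntimeWarning: divide by zero encountered in divide
<stdin>:19: RuntimeWarning: invalid value encountered in multiply
```

The TCP is over the rod within about 1 mm, and the slot measures (0.573, 0.148), turned -14°, in both cameras. Next I descend and grip.

Emit:
play_rows(plan=[[20,0,0,0,0,0,-1],[20,0,0,0,0,0,-1],[20,0,0,0,0,0,-1],[20,0,1,0,0,0,-1],[20,0,0,0,0,0,-1],[18,0,0,0,0,0,-1],[0,0,0,0,0,0,-1],[0,0,0,0,0,0,1],[0,0,0,0,0,0,1],[0,0,0,0,0,0,1],[0,0,0,0,0,0,1],[0,0,0,0,0,0,1],[0,0,0,0,0,0,1],[0,0,0,0,0,0,1],[0,0,0,0,0,0,1],[0,0,0,0,0,0,1],[0,0,0,0,0,0,1]])

```text
clock: 4.1
eef_pos: [0.5177, -0.1962, 0.0825]
tool_rot: [0.49, 0.51, -0.489, 0.511]
ft_force: [-0.4, 0.9, 5.3]
grip_width: 0.0148
```

```bash
python3 - <<'E'
from h import *
p=camera("side");save(p,"side3.png",(270,80,390,230),4)
o=get_obs();print(o["grip_width"],o["ft_force"],o["ft_torque"],o["eef_pos"])
E
```

```text
0.01468577923079134 [ 0.33223929 -0.46616341  6.1456092 ] [ 0.0452823  -0.1046136  -0.00132892] [ 0.51765417 -0.19617381  0.08246434]
```

View pics/side3.png

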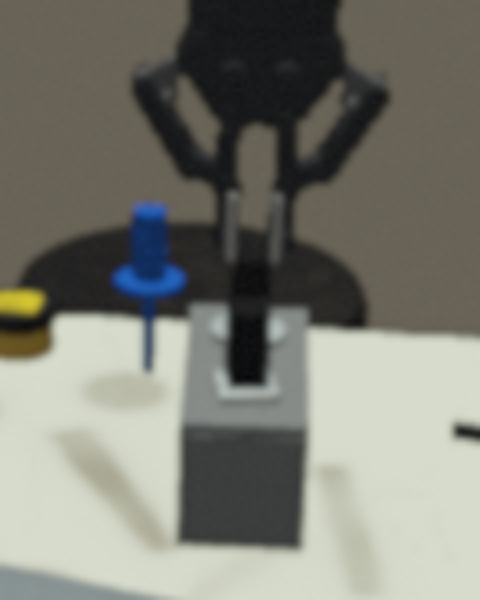

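Side view: the fingers straddle the round handle behind the square tool (crop 250,230), and the blue rod at (150,270) is untouched. The reported width of 14.7 mm is below the handle's 20 mm, so I'll lift straight up and check.

Emit:
play_rows(plan=[[-4,0,0,0,0,0,1],[-8,0,0,0,0,0,1],[-10,0,0,0,0,0,1],[-10,0,0,0,0,0,1],[-10,0,0,0,0,0,1],[-10,0,0,0,0,0,1],[-10,0,0,0,0,0,1],[-10,0,0,0,0,0,1],[-10,0,0,0,0,0,1],[-10,0,0,0,0,0,1],[-10,0,0,0,0,0,1],[0,0,0,0,0,0,1],[0,0,0,0,0,0,1]])

```text
clock: 5.23
eef_pos: [0.5172, -0.196, 0.1841]
tool_rot: [0.489, 0.51, -0.489, 0.511]
ft_force: [-0.0, 0.7, -1.5]
grip_width: 0.0148
```

```bash
python3 - <<'E'
from h import *
o=get_obs();print(o["grip_width"],o["ft_force"],o["eef_pos"])
p=camera("side");save(p,"side4.png",(250,50,410,230),3)
for r in pinpoint("release_rod",p)+search_frame("release_rod",p): print(r["centre"].round(3) if hasattr(r["centre"],"round") else r["centre"],r["confidence"],pix(p,r["centre"]))
E
```

```text
0.014843780282910293 [-0.03263336  0.65558995 -1.49961071] [ 0.51715486 -0.19603926  0.18407951]
[0.5195, -0.1936, 0.1133] 0.69 (331, 146)
[0.5811, -0.2879, -0.0017] 0.57 (306, 174)
[0.5218, -0.1899, 0.177] 0.93 (331, 117)
[0.5807, -0.2844, 0.0622] 0.52 (306, 149)
```

View pics/side4.png

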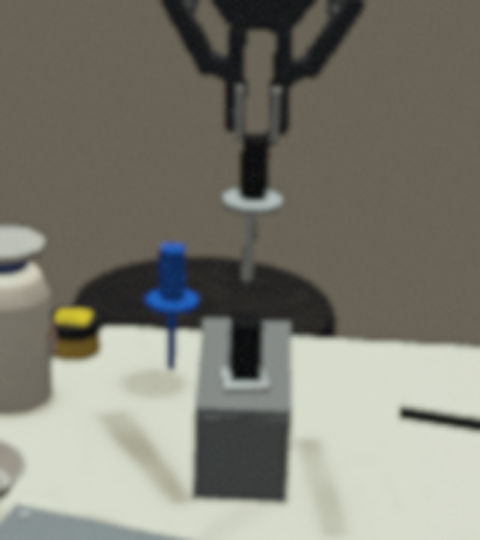

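```bash
python3 - <<'E'
from h import *
p=camera("side");W=cloud(p)
for z in(.26,.24,.22,.2,.19,.184,.17,.16,.14,.12,.10): 
    u,v=pix(p,[.517,-.196,z]);print(z,(u,v),"crop",((u-250)*3,(v-50)*3),W[v,u].round(3),p["frame"][v,u])
near=(np.abs(W[...,0]-.517)<.06)&(np.abs(W[...,1]+.196)<.04)&(W[...,2]>.10)&(W[...,2]<.23)
for v in range(70,150,4):
    us=np.where(near[v])[0]
    if len(us): print(v,us.min(),us.max(),W[v,us.min()].round(3),W[v,us.max()].round(3),len(us))
q=camera("top");save(q,"top4.png",(330,150,460,240),5)
E
```

```text
0.26 (336, 75) crop (258, 75) [ 0.569 -1.465 -0.094] [105  99  87]
0.24 (335, 85) crop (255, 105) [ 0.571 -1.464 -0.139] [104  99  87]
0.22 (335, 95) crop (255, 135) [ 0.517 -0.201  0.218] [76 72 64]
0.2 (334, 105) crop (252, 165) [ 0.517 -0.189  0.202] [15 14 16]
0.19 (334, 110) crop (252, 180) [ 0.517 -0.188  0.192] [15 17 15]
0.184 (334, 113) crop (252, 189) [ 0.516 -0.185  0.187] [15 17 18]
0.17 (334, 119) crop (252, 207) [ 0.516 -0.179  0.177] [163 172 169]
0.16 (334, 124) crop (252, 222) [ 0.516 -0.191  0.162] [89 89 84]
0.14 (333, 133) crop (249, 249) [ 0.517 -0.193  0.141] [88 89 86]
0.12 (333, 142) crop (249, 276) [ 0.516 -0.192  0.122] [85 85 82]
0.1 (332, 151) crop (246, 303) [ 0.553 -1.008 -0.257] [43 42 39]
94 326 345 [ 0.534 -0.189  0.224] [ 0.497 -0.19   0.225] 12
98 331 342 [ 0.524 -0.188  0.216] [ 0.502 -0.188  0.217] 12
102 331 340 [ 0.523 -0.186  0.209] [ 0.506 -0.192  0.208] 10
106 330 339 [ 0.526 -0.198  0.197] [ 0.507 -0.189  0.2  ] 10
110 330 339 [ 0.525 -0.19   0.191] [ 0.507 -0.192  0.191] 10
114 326 341 [ 0.533 -0.204  0.177] [ 0.503 -0.211  0.176] 16
118 325 344 [ 0.534 -0.188  0.174] [ 0.496 -0.193  0.175] 20
122 333 336 [ 0.518 -0.194  0.165] [ 0.512 -0.193  0.165] 4
126 332 335 [ 0.52  -0.195  0.156] [ 0.514 -0.193  0.157] 4
130 332 335 [ 0.52  -0.195  0.147] [ 0.513 -0.192  0.148] 4
134 332 335 [ 0.519 -0.19   0.14 ] [ 0.513 -0.195  0.139] 4
138 332 335 [ 0.519 -0.191  0.131] [ 0.513 -0.194  0.13 ] 4
142 331 334 [ 0.521 -0.194  0.121] [ 0.514 -0.195  0.121] 4
```

View pics/top4.png

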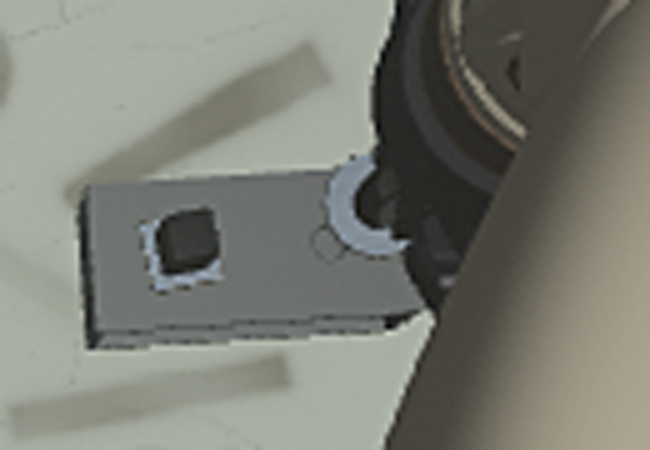

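The rod hangs upright and the square tool is still in place (crop 187,240). The collar (365,215) has come clear of the rack. The fingers seem to hold the upper part of the handle, and the tip is about 67 mm below the TCP. I'll go up another 40 mm to clear the square tool, then over the slot.

Emit:
play_rows(plan=[[-10,0,0,0,0,0,1],[-10,0,0,0,0,0,1],[-10,0,0,0,0,0,1],[-10,0,0,0,0,0,1],[0,4.4,-8,0,0,0,1],[0,4.4,-16,0,0,0,1],[0,4.4,-24,0,0,0,1],[0,4.4,-24,0,0,0,1],[0,4.4,-24,0,0,0,1],[0,4.4,-24,0,0,0,1],[0,4.4,-24,0,0,0,1],[0,4.4,-24,0,0,0,1],[0,4.4,-24,0,0,0,1],[0,4.4,-24,0,0,0,1],[0,4.4,-24,0,0,0,1],[0,4.4,-24,0,0,0,1],[0,4.4,-24,0,0,0,1],[0,4.4,-24,0,0,0,1],[0,4.4,-18,0,0,0,1],[0,4.4,-12,0,0,0,1]])

```text
clock: 7.15
eef_pos: [0.5721, 0.1517, 0.2234]
tool_rot: [0.489, 0.511, -0.488, 0.511]
ft_force: [0.0, -1.4, -1.1]
grip_width: 0.0149
```

Emit:
play_rows(plan=[[10,0,0,0,0,0,1],[10,0,0,0,0,0,1],[10,0,0,0,0,0,1],[10,0,0,0,0,0,1],[10,0,0,0,0,0,1],[0,0,0,0,0,0,1],[0,0,0,0,0,0,1],[0,0,0,0,0,0,1]])

```text
clock: 7.82
eef_pos: [0.5725, 0.1484, 0.1736]
tool_rot: [0.489, 0.51, -0.489, 0.511]
ft_force: [0.3, 0.9, 0.5]
grip_width: 0.0145
```

```bash
python3 - <<'E'
from h import *
from scipy.spatial.transform import Rotation as R
o=get_obs();M=R.from_quat(o["tool_rot"]).as_matrix();print(o["clock"],o["eef_pos"],o["grip_width"],o["ft_force"],"\n",M.round(3))
p=camera("side");save(p,"side5.png",(200,120,380,300),3);W=cloud(p);e=o["eef_pos"]
near=(np.abs(W[...,0]-e[0])<.06)&(np.abs(W[...,1]-e[1])<.05)&(W[...,2]>.088)&(W[...,2]<.25)
for v in range(100,290,5):
    us=np.where(near[v])[0]
    if len(us): print(v,us.min(),us.max(),W[v,us.min()].round(3),W[v,us.max()].round(3),W[v,us].mean(0).round(3))
for r in pinpoint("release_rod",p)[:2]+pinpoint("slot",p)[:2]: print(r)
E
```

```text
7.8167 [0.57246139 0.14843241 0.17356338] 0.014495445767860498 [0.28696265 0.87759869 0.47763464] 
 [[ 0.     0.999  0.042]
 [ 0.     0.042 -0.999]
 [-1.     0.    -0.   ]]
150 276 277 [0.581 0.143 0.246] [0.58  0.138 0.244] [0.58  0.14  0.245]
155 266 297 [0.592 0.156 0.244] [0.55  0.152 0.245] [0.571 0.156 0.245]
160 267 297 [0.591 0.155 0.236] [0.55  0.15  0.236] [0.57  0.156 0.237]
165 267 297 [0.591 0.155 0.228] [0.55  0.151 0.229] [0.57  0.156 0.23 ]
170 267 297 [0.592 0.155 0.22 ] [0.551 0.146 0.219] [0.571 0.156 0.222]
175 269 295 [0.589 0.155 0.213] [0.553 0.152 0.214] [0.571 0.153 0.213]
180 276 291 [0.579 0.155 0.206] [0.558 0.156 0.208] [0.568 0.156 0.207]
185 275 289 [0.581 0.151 0.196] [0.562 0.15  0.197] [0.571 0.156 0.199]
190 275 289 [0.582 0.148 0.186] [0.562 0.148 0.187] [0.571 0.155 0.191]
195 276 288 [0.58  0.154 0.181] [0.563 0.152 0.181] [0.571 0.157 0.183]
200 270 294 [0.59  0.146 0.168] [0.556 0.141 0.168] [0.572 0.15  0.172]
205 269 295 [0.59  0.158 0.167] [0.553 0.15  0.165] [0.571 0.157 0.167]
210 274 290 [0.581 0.168 0.164] [0.559 0.164 0.164] [0.57  0.167 0.165]
215 280 284 [0.575 0.151 0.147] [0.569 0.151 0.147] [0.572 0.152 0.148]
220 280 284 [0.575 0.153 0.139] [0.569 0.15  0.138] [0.572 0.152 0.139]
225 279 284 [0.577 0.149 0.128] [0.57  0.149 0.129] [0.573 0.151 0.129]
230 279 284 [0.577 0.147 0.118] [0.569 0.151 0.121] [0.573 0.151 0.121]
235 279 284 [0.577 0.151 0.112] [0.57  0.149 0.111] [0.573 0.152 0.112]
{'centre': [0.5775, 0.1484, 0.105], 'confidence': 0.87}
{'centre': [0.5791, -0.2932, 0.0], 'confidence': 0.53}
{'centre': [0.5748, 0.1501, 0.0805], 'confidence': 0.63}
```

View pics/side5.png

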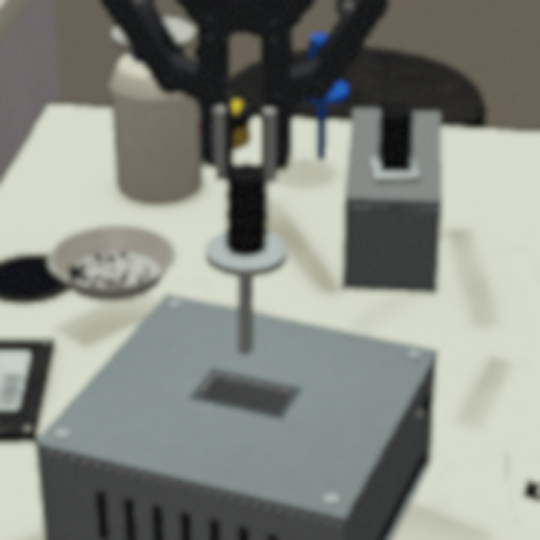

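The rod hangs upright, with its shaft axis at about (0.573, 0.148) over the slot (crop 247,393) and its tip at z ≈ 0.107. The pads hold the handle high up. I'll lower the tip through the slot to z ≈ 0.055, above the catch.

Emit:
play_rows(plan=[[8,0,0,0,0,0,1],[8,0,0,0,0,0,1],[8,0,0,0,0,0,1],[8,0,0,0,0,0,1],[8,0,0,0,0,0,1],[8,0,0,0,0,0,1],[4,0,0,0,0,0,1],[0,0,0,0,0,0,1],[0,0,0,0,0,0,1]])

```text
clock: 8.72
eef_pos: [0.5721, 0.1488, 0.121]
tool_rot: [0.489, 0.511, -0.489, 0.511]
ft_force: [-0.6, -0.4, -0.6]
grip_width: 0.0149
```

No contact force, so the tip is inside the slot. Now the push.

Emit:
play_rows(plan=[[4,0,0,0,0,0,1],[4,0,0,0,0,0,1],[4,0,0,0,0,0,1],[4,0,0,0,0,0,1],[4,0,0,0,0,0,1],[4,0,0,0,0,0,1],[3,0,0,0,0,0,1],[0,0,0,0,0,0,1],[0,0,0,0,0,0,1]])

```text
clock: 9.47
eef_pos: [0.5737, 0.1493, 0.0964]
tool_rot: [0.49, 0.51, -0.488, 0.511]
ft_force: [-0.3, -0.0, 7.5]
grip_width: 0.0144
```

```bash
python3 - <<'E'
from h import *
o=get_obs();print(o["clock"],o["eef_pos"],o["grip_width"],o["ft_force"])
p=camera("side");save(p,"side6.png",(200,140,380,320),3);W=cloud(p);e=o["eef_pos"]
near=(np.abs(W[...,0]-e[0])<.06)&(np.abs(W[...,1]-e[1])<.05)&(W[...,2]>.083)&(W[...,2]<.2)
for v in range(150,270,5):
    us=np.where(near[v])[0]
    if len(us): print(v,us.min(),us.max(),W[v,us].mean(0).round(3))
E
```

```text
9.4667 [0.5737365  0.14933099 0.09644466] 0.014406026794795815 [-2.61738971e-01 -5.50692285e-03  7.48385718e+00]
180 256 258 [0.609 0.141 0.197]
185 245 308 [0.595 0.151 0.195]
190 248 316 [0.572 0.158 0.192]
195 252 312 [0.571 0.158 0.184]
200 256 308 [0.571 0.158 0.176]
205 267 296 [0.572 0.156 0.167]
210 267 296 [0.572 0.156 0.158]
215 268 296 [0.571 0.156 0.15 ]
220 268 295 [0.573 0.153 0.14 ]
225 272 291 [0.572 0.157 0.134]
230 276 288 [0.571 0.157 0.125]
235 276 323 [0.567 0.153 0.113]
240 276 288 [0.572 0.157 0.107]
245 270 294 [0.573 0.151 0.094]
250 269 294 [0.572 0.159 0.09 ]
255 275 289 [0.57  0.168 0.088]
260 315 315 [0.521 0.168 0.083]
265 293 299 [0.547 0.184 0.083]
```

View pics/side6.png

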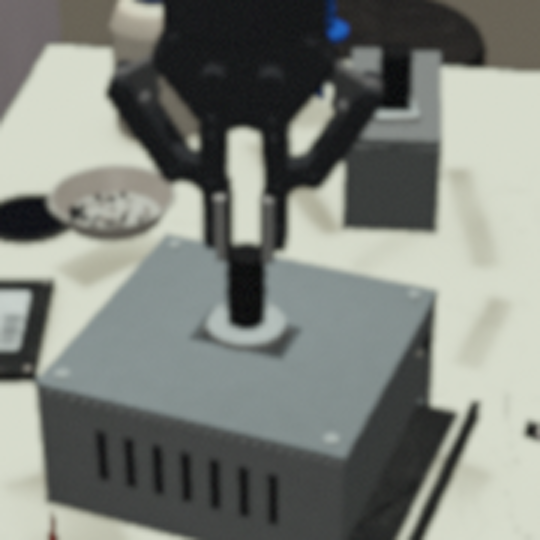

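The tray is emerging at the lower right (crop 430,490), and the collar is a few mm above the top. I'll push the rest.

Emit:
play_rows(plan=[[2,0,0,0,0,0,1],[2,0,0,0,0,0,1],[2,0,0,0,0,0,1],[0,0,0,0,0,0,1],[0,0,0,0,0,0,1]])

```text
clock: 9.93
eef_pos: [0.5743, 0.1495, 0.0922]
tool_rot: [0.491, 0.51, -0.487, 0.512]
ft_force: [-1.8, -0.2, 14.9]
grip_width: 0.0147
```

```bash
python3 - <<'E'
from h import *
o=get_obs();print(o["clock"],o["eef_pos"],o["grip_width"],o["ft_force"])
p=camera("side");W=cloud(p)
g=(np.hypot(W[...,0]-.573,W[...,1]-.148)<.021)&(W[...,2]<.1)&(W[...,2]>.07)&(p["frame"].mean(-1)>140)
print(g.sum(),np.percentile(W[g][:,2],[10,50,90]).round(4))
q=(np.abs(W[...,2]-.0797)<.01)&(np.abs(W[...,0]-.573)<.06)&(np.abs(W[...,1]-.148)<.06)&~(np.hypot(W[...,0]-.573,W[...,1]-.148)<.03);print("plate",np.median(W[q][:,2]))
E
```

```text
9.9333 [0.57431753 0.14947422 0.09215106] 0.014729889673243053 [-1.77727792 -0.20856646 14.88480499]
185 [0.0853 0.0863 0.0873]
plate 0.08131671416632508
```

The collar top is 5.0 mm above the plate, which is exactly its thickness, so it is seated. One small extra press, then release and retreat straight up.

Emit:
play_rows(plan=[[2,0,0,0,0,0,1],[0,0,0,0,0,0,1],[0,0,0,0,0,0,-1],[0,0,0,0,0,0,-1],[0,0,0,0,0,0,-1],[0,0,0,0,0,0,-1],[0,0,0,0,0,0,-1],[0,0,0,0,0,0,-1],[0,0,0,0,0,0,-1],[-10,0,0,0,0,0,-1],[-15,0,0,0,0,0,-1],[-20,0,0,0,0,0,-1],[-20,0,0,0,0,0,-1],[-20,0,0,0,0,0,-1],[-20,0,0,0,0,0,-1],[-20,0,0,0,0,0,-1],[0,0,0,0,0,0,-1],[0,0,0,0,0,0,-1],[0,0,0,0,0,0,-1]])

```text
clock: 11.57
eef_pos: [0.572, 0.1488, 0.211]
tool_rot: [0.489, 0.511, -0.489, 0.511]
ft_force: [-0.5, -0.6, -0.5]
grip_width: 0.0853
```

```bash
python3 - <<'E'
from h import *
o=get_obs();print(o["clock"],o["eef_pos"],o["grip_width"],o["ft_force"])
p=camera("side");save(p,"side7.png",(200,100,440,340),2.4);W=cloud(p)
R=np.hypot(W[...,0]-.573,W[...,1]-.148)
g=(R<.022)&(W[...,2]<.1)&(W[...,2]>.07)&(p["frame"].mean(-1)>140)
print(g.sum(),np.percentile(W[g][:,2],[10,50,90]).round(4),W[g].mean(0))
for a in(.09,.1,.11,.12):
    k=(R<.03)&(np.abs(W[...,2]-a)<.006)&(p["frame"].mean(-1)<60);print(a,k.sum(),W[k].mean(0).round(4))
q=(np.abs(W[...,2]-.0797)<.01)&(np.abs(W[...,0]-.573)<.06)&(np.abs(W[...,1]-.148)<.06)&(R>.03);print("plate",np.median(W[q][:,2]))
for t in("release_rod","square_tool"):
    print(t,[(r["centre"],r["confidence"]) for r in pinpoint(t,p)])
E
```

```text
11.5667 [0.57201183 0.14879142 0.21104143] 0.08529988862076752 [-0.53660964 -0.56255664 -0.50726783]
193 [0.0851 0.0864 0.0874] [0.5730256 0.155047  0.0864041]
0.09 32 [0.5733 0.1573 0.0924]
0.1 71 [0.5731 0.1575 0.0998]
0.11 76 [0.5727 0.1577 0.1098]
0.12 74 [0.5728 0.1575 0.1202]
plate 0.08135805264658627
release_rod [([0.5804, -0.2897, -0.0004], 0.77)]
square_tool [([0.5162, -0.1285, 0.0463], 0.88)]
```

View pics/side7.png

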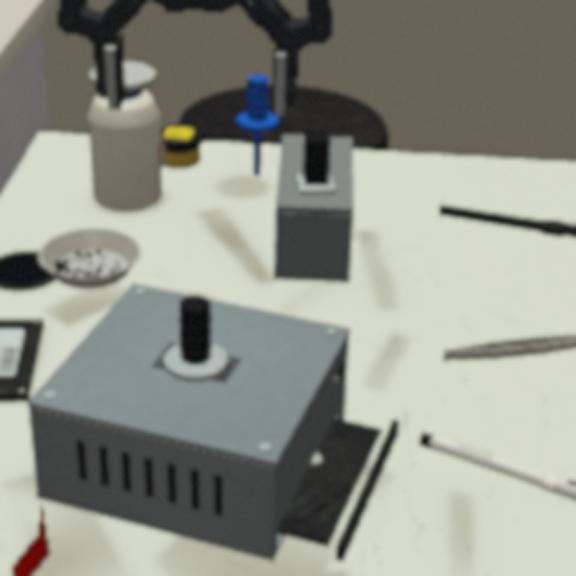

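The rod stands upright in the slot with its collar on the top (195,358), and the tray is well out (350,480). The square tool is still in the rack (317,165) and the gripper is clear. I'm handing the job in.

```bash
python3 -c "
from workcell import *
print(job_done())"
```

```text
the job is handed in; nothing more can be done
None
```

I took the black round-handled rod out of the rack and pushed it down through the slot until its collar rested on the enclosure. Then I let go and backed off, and handed in at about 11.6 s of the 42 s allowed.

**Last checks that agreed:**
- **Rod seated:** the collar's top measures 5 mm above the plate, which is its own thickness, so it is fully down.
- **Rod upright:** the handle's measured centre stays within 1 mm from bottom to top.
- **Tray and square tool:** the picture shows the tray well out, though I did not measure how far. The square tool is within about 2 mm of where it was.
- **Gripper clear:** the wrist force is about zero and the fingers are fully open above the rod.

**Checks that failed or disagreed:**
- **Grip width:** the gripper reported about 14.7 mm on the 20 mm handle.
- **Grip height:** the pictures showed the fingertips about 35 mm higher than the reported tool position, holding only the top of the handle. The grip held without slipping.
- **Network:** in the last picture `pinpoint` found only the blue look-alike for `release_rod`, so I relied on the depth measurements and the picture instead.

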